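# Fit the feed plate on the soil mill

## Task

Get the soil mill ready for feeding: swivel its dust cover well aside on the pivot screw, clear of the port and of where the feed plate goes. Then pick up the feed plate and lower it gently, without dropping it, over the two locating pins (large hole on the thick pin) until it rests flush on the deck; the pins may stand off centre along their slots, so feel for them. Let go, and leave everything else where it stands.

Things in the scene. Friction and masses are not known exactly. Their poses are not given: they have to be found in the camera images.
- mill: Bench soil mill, fixed: white housing 240 x 280 mm (x, y), 120 mm high, flat steel deck on top. Origin: centre of its underside on the table; z up. Stands on the left or right of the table, turned up to 0.25 rad. Deck: round feed port (46 mm) in the middle, two slots along the mill's y, from each of which one rigid steel locating pin stands up 26 mm above the deck.
- seat (a point): Centre of the feed port at the level of the deck's upper face (120 mm over the table), axes as the mill. With the pins unshifted, the seated feed plate's origin lies here; with the pins shifted it lies shifted by as much along y.
- thick_slot (a point): Middle of the slot at the mill's y = +80 mm, deck level, mill axes. Its pin: 16 mm diameter, the top 2.5 mm tapering to 13 mm. The two pins are 160 mm apart on the mill's line x = 0, but the pair is locked together anywhere between -12 and +12 mm along y from the slot middles. This shift is not reported: see it or feel for it.
- thin_slot (a point): Middle of the slot at the mill's y = -80 mm, deck level, mill axes. Its pin: 10 mm diameter, the top 2.5 mm tapering to 7 mm; shifted along y exactly as the thick one.
- cover (a joint): Angle (rad) of the flat steel dust cover swivelling level about its pivot screw: 0 = fully over the port, grows anticlockwise seen from above, stop at 2.5, starts at 0 to 0.25. Disc 52 mm across, 5 mm thick, 0.5 mm above the deck, centred 48 mm from the pivot. Stays where left; friction 0.12 N m. From about 1.8 on it is clear of the seated feed plate.
- cover_pivot (a point): Axis of the pivot screw (14 mm head, 10 mm high over the deck) at deck level, 48 mm from the seat towards the mill's -x. Axes as the mill. At angle 0 the cover points along +x.
- cover_knob (a point): Centre of the top face of the cover's upright black knob, a post 14 mm in diameter rising 30 mm from the cover, 52 mm from the pivot. Its top is 35.5 mm above the deck.
- feed_plate: Loose aluminium plate 58 x 196 x 8 mm (x, y, z), about 0.36 to 0.58 kg, flat on the mat. Origin: centre of its underside; z up. Handle: square neck in its middle, 46 x 46 mm outside, open top, 60 mm tall (top 68 mm above the underside), sides along x and y. Two through holes on x = 0: 18 mm at y = +80 mm (thick pin), 12 mm at y = -80 mm (thin pin). Seated, its axes agree with the mill's.
- big_hole (a point): Centre of the feed plate's larger hole (18 mm) at its underside, plate axes.
- mat: Rubber mat 240 x 240 x 3 mm, fixed on the table, on the side that the mill does not occupy. Origin: centre of its underside. Feed plate and brush lie on it.
- brush: Bystander: hand brush, 170 mm, lying on the mat beside the feed plate. Origin: centre of its underside, or its lower middle if lying.
- weight: Bystander: brass weight, 32 mm across, 36 mm high, on a corner of the mill's deck. Origin: centre of its underside, or its lower middle if lying.
- sieve: Bystander: round steel sieve, 100 mm across, 45 mm high, far side of the table. Origin: centre of its underside, or its lower middle if lying.
- sieve_pan: Bystander: round steel sieve pan, 150 mm across, 40 mm high, left side of the table. Origin: centre of its underside, or its lower middle if lying.
- jar: Bystander: small amber jar, 48 mm across, 75 mm high, standing in the middle close to the robot. Origin: centre of its underside, or its lower middle if lying.
- beaker: Bystander: clear beaker, 52 mm across, 70 mm high, standing in the middle further out. Origin: centre of its underside, or its lower middle if lying.
- spatula: Bystander: lying spatula, 180 mm, right side of the table. Origin: centre of its underside, or its lower middle if lying.
Not all that is in view belongs to the job. What is meant by the feed_plate is not red, and is the smaller of those in its own colour.

How it is judged:
On the way, in this order (a step that is already met when the one before it is completed fails the run):
1. the dust cover is swivelled at least 1.75 rad aside (value of joint cover above 1.75 rad), for 0.2 s.
2. the feed plate lies flush on the deck over both pins (z of feed_plate in the frame of seat between -0.003 and 0.0025 m and horizontal distance between feed_plate and seat below 0.016 m and y of big_hole in the frame of seat above 0.05 m and angle between the z axis of feed_plate and the z axis of seat, either way round below 0.025 rad and angle between the y axis of feed_plate and the y axis of seat, either way round below 0.04 rad), for 0.2 s.
At the end, for the whole second after the job is handed in: The feed plate rests released on the deck over both pins, large hole on the thick one: underside within 2.5 mm of the deck, origin within 16 mm of the seat horizontally, level within 0.025 rad, in line with the mill within 0.04 rad, at rest; the cover stands at 1.75 rad or more (all of step 2 and value of joint cover above 1.75 rad and linear speed of feed_plate below 0.01 m/s); the robot touches nothing.
It fails at once if the feed plate moves faster than 0.3 m/s within 30 mm of its seat (dropped or slammed) (distance between feed_plate and seat below 0.03 m and linear speed of feed_plate above 0.3 m/s).
It fails at once if a bystander is moved by more than 30 mm (distance of any of brush, weight, sieve, sieve_pan, jar, beaker, spatula from where it was at the start of the episode above 0.03 m).
It also fails if it takes over 72 s, if anything falls off the work surface, if the arm or the gripper's body presses on something with over 40 N, if the wrist force passes 120 N, or if a joint passes its speed limit or range.

## Robot

A 6-joint arm with a two-finger parallel gripper is mounted at the origin on the work surface. World frame = base frame: x ahead of the robot, y to its left, z up, the work surface at z = 0. Lengths are in m, angles in rad, forces in N, time in s.
With the tool pointing down it reaches from about 0.375 to 0.75 m from the base axis. Payload 9 kg.
Tool frame: the origin (TCP) lies between the finger pads; the fingertips stand 14 mm ahead of it and the grasp point (between the pads) lies 5 mm behind it (env.tip_reach is the distance from the TCP to the fingertips, in m); z points along the fingers, y is the direction in which the jaws open and shut (so a half turn about z gives the same grasp; the last joint's range is limited). The gripper opens to 85 mm and grips with 20 to 120 N. Pads are 22 mm wide; open, the fingers measure 114 mm over their backs; the gripper's body (76 mm by 85 mm) begins 54 mm behind the grasp point. The pads swing forward as they close: fully open they stand 13 mm farther back than shut.
Start: joints at [-1.366, 0.104, 0.097, 1.564, 0, 1.353], TCP at [0.246, -0.547, 0.245] pointing down, gripper open.
Joint ranges: [-2.99, 2.99], [-0.84, 1.86], [-1.1, 1.16], [-1.84, 2.11], [-1.51, 1.56], [-3.14, 3.14]. Speed limits (rad/s): [2.22, 2.22, 2.57, 3.14, 3.14, 3.14].

## Interface

Orientations are given as a 3x3 rotation matrix whose columns are the frame's x, y, z axes.
In Python, from plant import env gives the robot as it stands.
- The arm moves only by the tool jog_arm, never from a script. Its argument "moves" is a list of rows, each a list of 3 entries, a list of its own where there are three numbers: the shift along the tool's x, y, z in cm, then the turn about the tool's z in rad, then the closure in counts, from 0 (fully open) to 255 (shut). In form: [[[tx, ty, tz], yaw, fingers], ...]. A call has 1 to 12 rows; each row shifts and turns the commanded pose from where the row before left it, along the tool's axes as they then stand; what a row does not reach is not made up. A row lasts 1/10 s, in which the tool goes at most 50 mm and 8.59 degrees, less where a joint would pass 70% of its speed; a pose out of reach is approached as far as the arm can. A call with a gripper value outside its range is refused whole. The fingers move at their own pace and stop on an object; the grip force is fixed at half the most. Time passes only in rows, so rows that do not move let the fingers close. It gives the time, the measured TCP pose, the force and the opening at its end, in the units of the state.
- env.observe(): the state, without advancing time (a new reading comes with each control period).
- env.get_image(name): name is "scene" or "side" or "wrist"; returns the picture (480x640x3 uint8, blue, green, red); there is no depth.
- env.get_calibration(name): a dict with "fx", "fy", "cx", "cy" (pixels), "k1" (the pictures are not rectified: a ray, as slopes to the right and down, at radius r is drawn at 1 + k1 r^2 times it, then the intrinsics apply), "rvec" (rotation vector, rad) and "tvec" (3), from world to camera coordinates, as OpenCV has them; the wrist camera has in their place "T_tool_cam" (4x4, takes a point from camera to tool coordinates, whose origin is the TCP and whose axes are the flange's). Camera axes: x right, y down, z forward; pixel columns grow to the right and rows downward; lengths in m; the calibration is good to about 2 mm. A picture is of the moment at which its call begins: read the wrist's pose just before it. get_calibration takes no time and is no camera call.
- env.sign_off(): hands the job in, once; it reports no verdict.
The state is a dict: "time_s": time; "joint_pos": joint angles; "dq": joint speeds; "joint_efforts": joint torques, N m; "tool_pos": TCP position; "orientation": TCP orientation; "force": force on the tool from outside, world axes, zero at the start; "wrist_torque": the same for the moment, N m; "finger_gap": finger opening in m.
Only numpy, scipy, OpenCV 4.12 (cv2) and the standard library are available. Lean on these libraries where they do the work, as an engineer would, in place of code of your own. Each camera call takes 0.05 s, during which the arm holds its last target. There are 200 camera calls.

## Working session

There is one attempt and no reset: what is moved stays moved. The work goes in short steps, Python scripts to look and compute and a tool call to move; the robot and the scene stay as the last step left them, time stands still between calls to the robot, and variables do not carry over. Pictures are saved under pics/ and viewed, about 8 in all and at most 12, crops included, and the job is handed in when it is done.

Besides the shell and the picture viewer there is one more tool, called after ">>>" by a JSON object that holds its "method" and its "body". jog_arm: Moves the arm, as the interface text tells. Its arguments: {"type":"object","properties":{"moves":{"type":"array"}},"required":["moves"]}

```bash
mkdir -p pics; ls; cat > h.py <<'E'
import numpy as np, cv2
from plant import env
def snap(name, fn):
    s=env.observe(); im=env.get_image(name); cv2.imwrite('pics/'+fn,im); np.savez('pics/'+fn+'.npz',p=s['tool_pos'],R=s['orientation']); return im
def ray(name,uv,fn=None):
    c=env.get_calibration(name)
    K=np.array([[c['fx'],0,c['cx']],[0,c['fy'],c['cy']],[0,0,1]])
    n=cv2.undistortPoints(np.array([[uv]],float),K,np.array([c['k1'],0,0,0,0.]))[0,0]
    d=np.array([n[0],n[1],1.])
    if name=='wrist':
        z=np.load('pics/'+fn+'.npz'); T=np.array(c['T_tool_cam']); Rw=z['R']@T[:3,:3]; o=z['p']+z['R']@T[:3,3]
        return o,Rw@d
    R=cv2.Rodrigues(np.array(c['rvec'],float))[0]; t=np.array(c['tvec'],float).ravel()
    return -R.T@t,R.T@d
def onz(name,uv,z,fn=None):
    o,d=ray(name,uv,fn); return o+d*(z-o[2])/d[2]
E
python3 - <<'E'
from h import *
a=snap('scene','scene1.png');b=snap('side','side1.png')
s=env.observe()
for k,v in s.items(): print(k,np.round(v,3).tolist())
for n in('scene','side','wrist'): print(env.get_calibration(n))
E
```

```text
pics
time_s 0.1
joint_pos [-1.366, 0.105, 0.097, 1.564, 0.0, 1.353]
dq [-0.001, -0.001, 0.003, 0.0, -0.001, -0.001]
joint_efforts [0.005, -55.82, 50.472, 0.013, -0.0, 0.0]
tool_pos [0.246, -0.547, 0.245]
orientation [[0.912, 0.41, -0.0], [0.41, -0.912, 0.001], [0.0, -0.001, -1.0]]
force [-0.003, 0.703, 1.096]
wrist_torque [0.058, -0.005, -0.006]
finger_gap 0.085
{'fx': 501.37746494259255, 'fy': 501.37746494259255, 'cx': 314.0009703091547, 'cy': 250.85584307192346, 'k1': -0.0025291876541591726, 'rvec': array([ 1.97722844,  1.6684712 , -0.57554374]), 'tvec': array([-0.06910566, -0.31762504,  1.57635148])}
{'fx': 491.26519905865575, 'fy': 491.26519905865575, 'cx': 313.6086042180956, 'cy': 243.3946163578291, 'k1': -0.07428245348838249, 'rvec': array([ 1.00429721, -2.51281339,  0.94039009]), 'tvec': array([0.37511795, 0.3394609 , 1.21896005])}
{'fx': 410.0412776592629, 'fy': 410.0412776592629, 'cx': 321.94993041619, 'cy': 241.65289716651574, 'k1': -0.007851589925004268, 'T_tool_cam': array([[ 6.53140803e-04, -9.46436720e-01, -3.22888694e-01,
         8.29859487e-02],
       [ 9.99998594e-01,  1.11680166e-03, -1.25071649e-03,
        -4.08477414e-05],
       [ 1.54432664e-03, -3.22887424e-01,  9.46436119e-01,
        -1.27784457e-01],
       [ 0.00000000e+00,  0.00000000e+00,  0.00000000e+00,
         1.00000000e+00]])}
```

View pics/scene1.png

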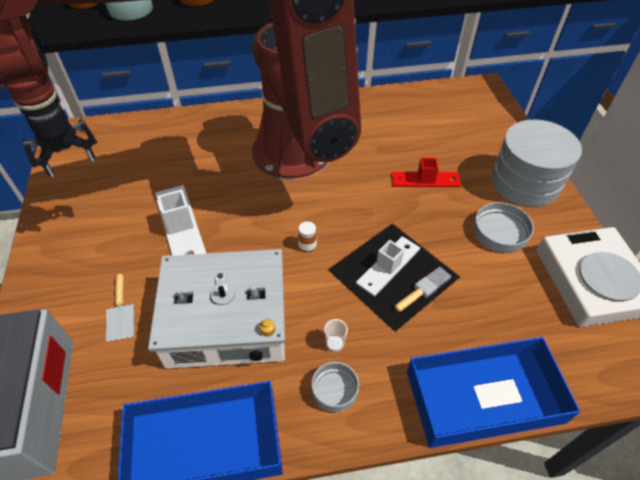

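View pics/side1.png

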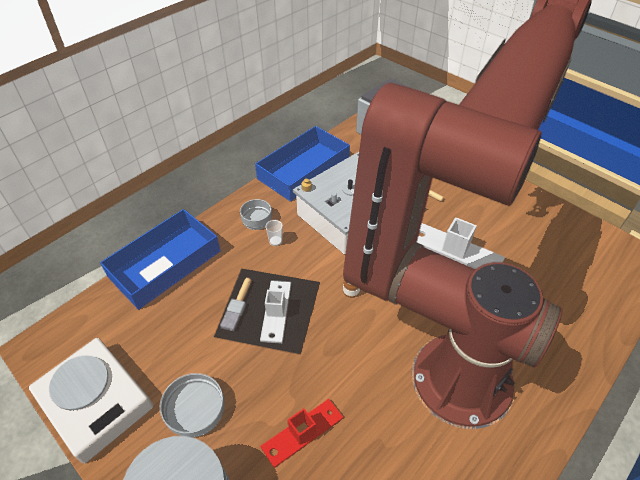

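Candidates for the feed plate are the red plate at scene (427,175), the large aluminium plate at (180,222) and the small aluminium plate on the mat at (388,265). I choose the one on the mat: it isn't red, and it is the smaller of the two aluminium ones. The mill is at (220,305), with its cover knob near (220,280).

```bash
python3 - <<'E'
from h import *
P=lambda n,uv,z:print(n,uv,np.round(onz(n,uv,z),3))
for uv in [(163,254),(283,252),(285,346),(152,350),(222,292),(183,297),(257,293)]: P('scene',uv,.12)
for uv in [(404,240),(419,248),(358,285),(372,293)]: P('scene',uv,.011)
for uv in [(392,225),(459,275),(395,328),(330,270)]: P('scene',uv,.003)
P('scene',(391,250),.071)
P('scene',(267,326),.156); P('scene',(307,230),.07); P('scene',(335,325),.07)
a=cv2.imread('pics/scene1.png')
A=cv2.resize(a[235:365,145:295],None,fx=3.2,fy=3.2,interpolation=cv2.INTER_CUBIC)
B=cv2.resize(a[220:335,325:465],None,fx=2.2,fy=2.2,interpolation=cv2.INTER_CUBIC)
o=np.zeros((416,800,3),np.uint8); o[:A.shape[0],:480]=A[:416]; o[:B.shape[0],484:484+B.shape[1]]=B[:,:316]
cv2.imwrite('pics/c1.png',o)
E
```

```text
scene (163, 254) [ 0.446 -0.364  0.12 ]
scene (283, 252) [ 0.489 -0.085  0.12 ]
scene (285, 346) [ 0.731 -0.112  0.12 ]
scene (152, 350) [ 0.694 -0.382  0.12 ]
scene (222, 292) [ 0.576 -0.233  0.12 ]
scene (183, 297) [ 0.575 -0.318  0.12 ]
scene (257, 293) [ 0.592 -0.156  0.12 ]
scene (404, 240) [0.42  0.243 0.011]
scene (419, 248) [0.453 0.275 0.011]
scene (358, 285) [0.54  0.091 0.011]
scene (372, 293) [0.569 0.12  0.011]
scene (392, 225) [0.357 0.228 0.003]
scene (459, 275) [0.549 0.353 0.003]
scene (395, 328) [0.669 0.152 0.003]
scene (330, 270) [0.477 0.032 0.003]
scene (391, 250) [0.491 0.182 0.071]
scene (267, 326) [ 0.699 -0.143  0.156]
scene (307, 230) [ 0.39  -0.013  0.07 ]
scene (335, 325) [0.673 0.005 0.07 ]
```

View pics/c1.png

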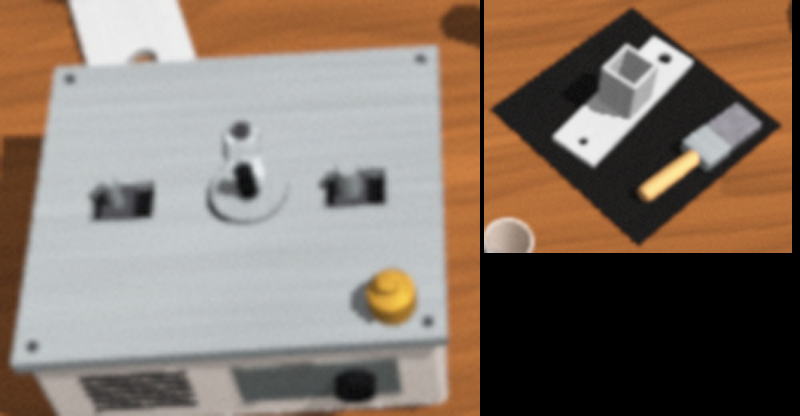

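Scene crop: the mill's deck corners give its centre at about (0.59,-0.236) and its yaw at about -0.12. The cover lies over the port with the knob at crop (243,175), and the weight is front right. The mat crop shows the small plate with its big hole upper right at (665,57) and the brush beside it. Next I take a wrist look from above the mill.

>>> {"method": "jog_arm", "body": {"moves": [[[4.5,-1.4,-0.6],0,0],[[4.5,-1.4,-0.6],0,0],[[4.5,-1.4,-0.6],0,0],[[4.5,-1.4,-0.6],0,0],[[4.5,-1.4,-0.6],0,0],[[4.5,-1.4,-0.6],0,0],[[4.5,-1.4,-0.6],0,0],[[4.5,-1.4,-0.6],0,0],[[4.5,-1.4,-0.6],0,0],[[4.5,-1.4,-0.6],0,0]]}}

```text
time_s: 1.1
tool_pos: [0.6003, -0.2332, 0.3052]
orientation: [[0.912, 0.41, -0.0], [0.41, -0.912, 0.0], [-0.0, -0.0, -1.0]]
force: [0.8, -1.1, 0.7]
finger_gap: 0.0855
```

>>> {"method": "jog_arm", "body": {"moves": [[[0,0,0],0.13,60],[[0,0,0],0.13,120],[[0,0,0],0.13,140],[[0,0,0],0.13,140],[[0,0,0],0,140],[[0,0,0],0,140]]}}

```text
time_s: 1.7
tool_pos: [0.599, -0.2348, 0.305]
orientation: [[0.996, -0.093, -0.0], [-0.093, -0.996, 0.0], [-0.001, -0.0, -1.0]]
force: [-0.4, 0.2, 0.1]
finger_gap: 0.0384
```

```bash
python3 - <<'E'
from h import *
a=snap('wrist','w1.png'); s=env.observe(); print(s['tool_pos'],np.round(s['orientation'],3),s['finger_gap'],s['joint_pos'])
E
```

```text
[ 0.59905401 -0.23486188  0.30506783] [[ 0.996 -0.094 -0.   ]
 [-0.094 -0.996  0.   ]
 [-0.    -0.    -1.   ]] 0.0385846219596844 [-5.76413194e-01  2.68559636e-01  3.89809797e-01  1.69239494e+00
 -5.89452110e-05  2.65893046e+00]
```

View pics/w1.png

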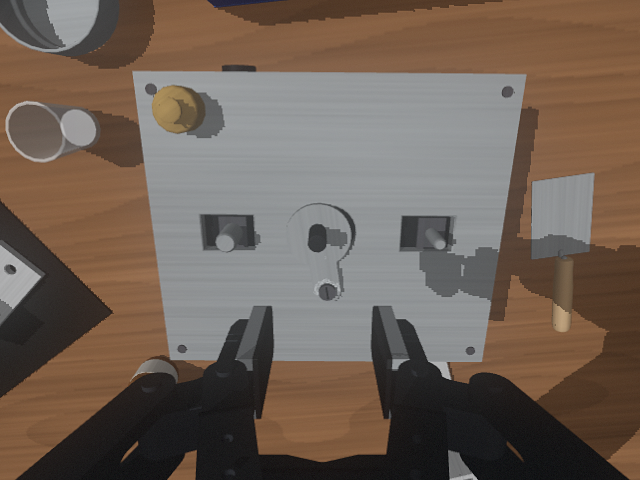

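```bash
python3 - <<'E'
from h import *
a=cv2.imread('pics/w1.png')
A=cv2.resize(a[195:305,190:370],None,fx=4.4,fy=4.4,interpolation=cv2.INTER_CUBIC)[:,:792]
B=cv2.resize(a[205:260,390:465],None,fx=2,fy=2,interpolation=cv2.INTER_CUBIC)
B=cv2.resize(a[205:257,390:465],None,fx=2.2,fy=2.2,interpolation=cv2.INTER_CUBIC)
o=np.zeros((600,800,3),np.uint8);o[:A.shape[0],:A.shape[1]]=A[:484];o[485:485+B.shape[0],:B.shape[1]]=B
B=cv2.resize(a[205:257,390:465],None,fx=4.4,fy=4.4,interpolation=cv2.INTER_CUBIC)
o[484:600,200:200+B.shape[1]]=B[50:166]
cv2.imwrite('pics/c2.png',o)
f='w1.png'
for uv in [(134,72),(525,75),(482,361),(171,360),(200,214),(255,214),(255,250),(201,250),(400,216),(453,216),(453,251),(401,250)]: print(uv,np.round(onz('wrist',uv,.12,f),4))
E
```

```text
(134, 72) [ 0.7139 -0.1115  0.12  ]
(525, 75) [ 0.6862 -0.3872  0.12  ]
(482, 361) [ 0.4492 -0.3647  0.12  ]
(171, 360) [ 0.4759 -0.0871  0.12  ]
(200, 214) [ 0.6069 -0.1386  0.12  ]
(255, 214) [ 0.6029 -0.1818  0.12  ]
(255, 250) [ 0.573  -0.1774  0.12  ]
(201, 250) [ 0.577  -0.1337  0.12  ]
(400, 216) [ 0.5907 -0.2956  0.12  ]
(453, 216) [ 0.5869 -0.3373  0.12  ]
(453, 251) [ 0.5573 -0.3376  0.12  ]
(401, 250) [ 0.5621 -0.2955  0.12  ]
```

View pics/c2.png

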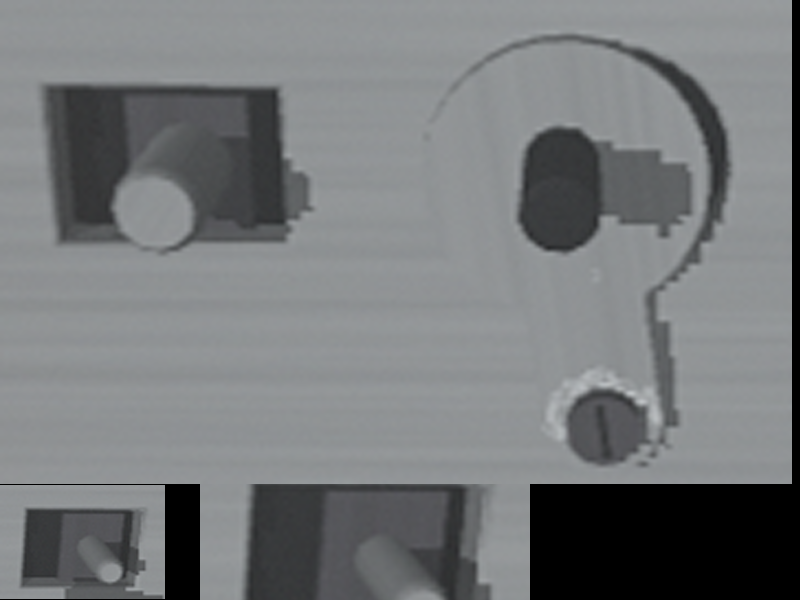

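Close crop: thick pin top at wrist pixel (225,243), thin pin top at (440,244.5), knob top at (317,243.5), pivot screw head at (327.5,292).

```bash
python3 - <<'E'
from h import *
f='w1.png'
g=lambda uv,z: onz('wrist',uv,z,f)
c=[g(u,.12)[:2] for u in [(134,72),(525,75),(482,361),(171,360)]]
cen=np.mean(c,0); v=c[0]+c[3]-c[1]-c[2]; w=c[0]+c[1]-c[2]-c[3]
y1=np.arctan2(-v[0],v[1]); y2=np.arctan2(w[1],w[0])
tk=g((225.2,243.2),.146)[:2]; tn=g((440,244.5),.146)[:2]; d=tk-tn; yp=np.arctan2(-d[0],d[1])
kn=g((317,243.5),.1555)[:2]; pv=g((327.5,292),.130)[:2]
print('cen',cen,'yaws',y1,y2,yp,'pindist',np.linalg.norm(d)); print('pins',tk,tn,'mid',(tk+tn)/2,'knob',kn,'piv',pv,np.linalg.norm(kn-pv))
psi=yp; R=np.array([[np.cos(psi),-np.sin(psi)],[np.sin(psi),np.cos(psi)]])
sl=np.mean([g(u,.12)[:2] for u in [(200,214),(255,214),(255,250),(201,250),(400,216),(453,216),(453,251),(401,250)]],0)
print('slotmid',sl)
for n,p in dict(mid=(tk+tn)/2,knob=kn,piv=pv,cen=cen).items(): print(n,R.T@(p-sl))
k=R.T@(kn-pv); print('theta',np.arctan2(k[1],k[0]))
print(onz('scene',(222,281),.1555))
E
```

```text
cen [ 0.58130393 -0.23760518] yaws -0.09776908739873147 -0.0984730882864102 -0.09872414864564229 pindist 0.15913216005828612
pins [ 0.58937238 -0.16165057] [ 0.5736877  -0.32000787] mid [ 0.58153004 -0.24082922] knob [ 0.58614666 -0.22976589] piv [ 0.53493311 -0.23306738] 0.05131985758476412
slotmid [ 0.58210595 -0.23718525]
mid [-0.00021395 -0.00368299]
knob [0.00328975 0.0077815 ]
piv [-0.04734902 -0.00055171]
cen [-0.00075673 -0.00049694]
theta 0.16310014317355198
[ 0.57192441 -0.22701772  0.1555    ]
```

>>> {"method": "jog_arm", "body": {"moves": [[[0,0,0],-0.08,140],[[0,0,0],-0.08,140],[[-1.3,-0.6,3],0,140],[[0,0,4],0,140],[[0,0,4],0,140],[[0,0,3],0,140],[[0,0,1.5],0,140],[[0,0,0.5],0,140],[[0,0,0],0,140]]}}

```text
time_s: 2.65
tool_pos: [0.586, -0.2299, 0.1459]
orientation: [[0.998, 0.064, 0.0], [0.064, -0.998, -0.0], [0.0, 0.0, -1.0]]
force: [-0.1, -0.1, 0.4]
finger_gap: 0.0386
```

>>> {"method": "jog_arm", "body": {"moves": [[[0,0,0],0,200],[[0,0,0],0,230],[[0,0,0],0,230],[[0,0,0],0,230],[[0,0,0],0,230]]}}

```text
time_s: 3.15
tool_pos: [0.5867, -0.2303, 0.1474]
orientation: [[0.998, 0.063, 0.003], [0.063, -0.998, -0.002], [0.003, 0.002, -1.0]]
force: [0.7, 0.6, 6.1]
finger_gap: 0.0116
```

>>> {"method": "jog_arm", "body": {"moves": [[[0,0,0],0,230],[[0,0,0],0,230]]}}

```text
time_s: 3.35
tool_pos: [0.5867, -0.2303, 0.1474]
orientation: [[0.998, 0.063, 0.003], [0.063, -0.998, -0.002], [0.003, 0.002, -1.0]]
force: [0.5, -0.0, 7.3]
finger_gap: 0.0119
```

```bash
python3 - <<'E'
from h import *
a=snap('wrist','w2.png'); s=env.observe(); print(s['force'],s['wrist_torque'],s['finger_gap'])
cv2.imwrite('pics/c3.png',cv2.resize(a[200:480,160:480],None,fx=2,fy=2))
E
```

```text
[ 0.28681212 -0.07258916  6.61449595] [0.17227321 0.05835768 0.04381919] 0.01183222181721006
```

View pics/c3.png

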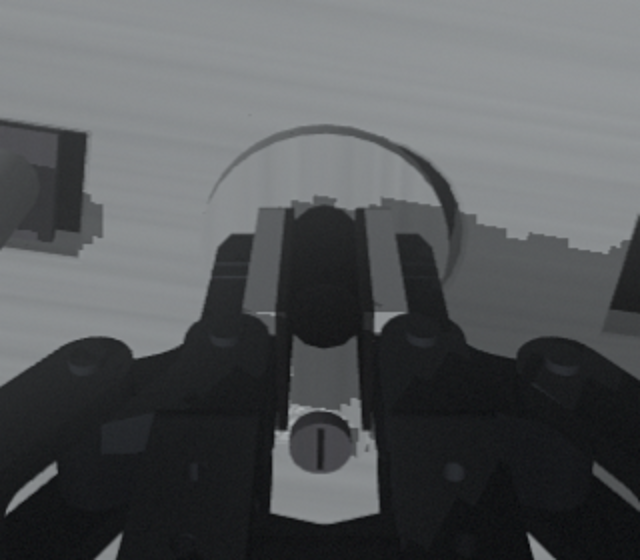

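The knob is firmly between the pads, with its centre at crop (325,250). I start along the arc with a few rows and check the radius.

>>> {"method": "jog_arm", "body": {"moves": [[[-0.026,-0.519,0],-0.1,230],[[-0.026,-0.519,0],-0.1,230],[[-0.026,-0.519,0],-0.1,230],[[-0.026,-0.519,0],-0.1,230],[[0,0,0],0,230]]}}

```text
time_s: 3.9
tool_pos: [0.5815, -0.2097, 0.1474]
orientation: [[0.893, 0.45, 0.003], [0.45, -0.893, -0.001], [0.002, 0.003, -1.0]]
force: [0.7, 2.2, 6.2]
finger_gap: 0.0122
```

```bash
python3 - <<'E'
from h import *
s=env.observe();R=s['orientation'];d=s['tool_pos'][:2]-np.array([.5345,-.233]);print(np.linalg.norm(d),np.arctan2(d[1],d[0])+.0985,np.arctan2(R[1][0],R[0][0])+.0985,s['force'],s['finger_gap'])
E
```

```text
0.052425832191697226 0.5581629451701299 0.5654621184582752 [0.70609346 2.16948468 6.19111482] 0.012170051811856434
```

Tracks well. Continuing to about 2.2 rad.

>>> {"method": "jog_arm", "body": {"moves": [[[-0.026,-0.519,0],-0.1,230],[[-0.026,-0.519,0],-0.1,230],[[-0.026,-0.519,0],-0.1,230],[[-0.026,-0.519,0],-0.1,230],[[-0.026,-0.519,0],-0.1,230],[[-0.026,-0.519,0],-0.1,230],[[-0.026,-0.519,0],-0.1,230],[[-0.026,-0.519,0],-0.1,230],[[0,0,0],0,230]]}}

```text
time_s: 4.8
tool_pos: [0.5506, -0.1829, 0.1474]
orientation: [[0.299, 0.954, 0.003], [0.954, -0.299, 0.0], [0.001, 0.003, -1.0]]
force: [0.6, 5.5, 7.9]
finger_gap: 0.0115
```

>>> {"method": "jog_arm", "body": {"moves": [[[-0.026,-0.519,0],-0.1,230],[[-0.026,-0.519,0],-0.1,230],[[-0.026,-0.519,0],-0.1,230],[[-0.026,-0.519,0],-0.1,230],[[-0.026,-0.519,0],-0.1,230],[[-0.026,-0.519,0],-0.1,230],[[-0.026,-0.519,0],-0.1,230],[[-0.026,-0.519,0],-0.1,230],[[-0.026,-0.519,0],-0.1,230],[[0,0,0],0,230]]}}

```text
time_s: 5.8
tool_pos: [0.505, -0.1892, 0.1473]
orientation: [[-0.562, 0.827, 0.002], [0.827, 0.562, 0.001], [-0.0, 0.002, -1.0]]
force: [-4.4, 7.5, 11.3]
finger_gap: 0.0117
```

```bash
python3 - <<'E'
from h import *
s=env.observe();R=s['orientation'];d=s['tool_pos'][:2]-np.array([.5345,-.233]);print(np.linalg.norm(d),np.arctan2(d[1],d[0])+.0985,np.arctan2(R[1][0],R[0][0])+.0985,s['force'],s['finger_gap'],s['joint_pos'])
E
```

```text
0.0527979237424552 2.2620625224268363 2.2655886397048732 [-4.4096176   7.51459655 11.27746602] 0.011711328812799205 [-0.6020008  -0.07844311 -0.2643871   1.38394884  0.00149616  0.37250363]
```

>>> {"method": "jog_arm", "body": {"moves": [[[0,0,0],0,150],[[0,0,0],0,130],[[0,0,0],0,130],[[0,0,-2],0,130],[[0,0,-4],0,130],[[0,0,-4],0,130],[[0,0,-4],0,130]]}}

```text
time_s: 6.5
tool_pos: [0.5047, -0.1898, 0.2867]
orientation: [[-0.558, 0.83, -0.0], [0.83, 0.558, -0.0], [0.0, -0.0, -1.0]]
force: [0.7, -0.9, -0.7]
finger_gap: 0.0419
```

>>> {"method": "jog_arm", "body": {"moves": [[[3.45,2.24,0],0,60],[[3.45,2.24,0],0,60],[[3.45,2.24,0],0,60],[[3.45,2.24,0],0,60],[[3.45,2.24,0],0,60],[[3.45,2.24,0],0,60],[[3.45,2.24,0],0,60],[[3.45,2.24,0],0,60],[[3.45,2.24,0],0,60],[[0,0,0],-0.06,60],[[0,0,0],0,60]]}}

```text
time_s: 7.6
tool_pos: [0.4987, 0.1813, 0.2851]
orientation: [[-0.609, 0.793, -0.0], [0.793, 0.609, -0.0], [-0.0, -0.0, -1.0]]
force: [0.5, 0.5, 0.3]
finger_gap: 0.0653
```

```bash
python3 - <<'E'
from h import *
a=snap('wrist','w3.png'); s=env.observe(); print(s['force'],s['finger_gap'],np.round(s['orientation'],3).tolist(),s['tool_pos'])
b=snap('scene','scene2.png'); a[:150,480:640]=cv2.resize(b[245:335,150:246],(160,150)); cv2.imwrite('pics/w3v.png',a)
E
```

```text
[ 0.52828254 -0.48560328 -0.95346376] 0.06505133496601244 [[-0.607, 0.795, -0.0], [0.795, 0.607, -0.0], [-0.0, -0.0, -1.0]] [0.4988859  0.18053171 0.28513094]
```

View pics/w3v.png

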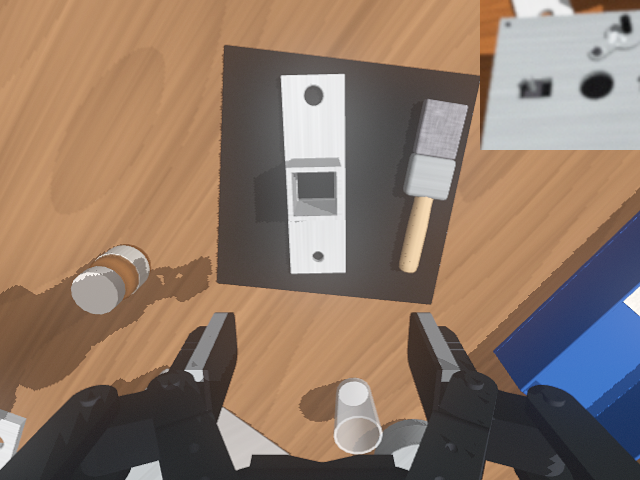

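Wrist view: the plate on the mat has its big hole at (313,95), small hole at (318,256) and neck rim around (316,191). The brush is clear on the right. The inset shows the cover swung aside and the port open.

```bash
python3 - <<'E'
from h import *
f='w3.png'; a=cv2.imread('pics/'+f); g=cv2.cvtColor(a,cv2.COLOR_BGR2GRAY)
def hole(x0,x1,y0,y1):
    m=(g[y0:y1,x0:x1]<130).astype(np.uint8); n,_,st,c=cv2.connectedComponentsWithStats(m); i=1+np.argmax(st[1:,4]); print(st[i]); return c[i]+[x0,y0]
b=hole(295,332,80,112); s=hole(305,332,246,267); print(b,s)
B=onz('wrist',b,.011,f)[:2]; S=onz('wrist',s,.011,f)[:2]; d=B-S; M=(B+S)/2
print('B',B,'S',S,np.linalg.norm(d),'mid',M,'yaw',np.arctan2(-d[0],d[1]))
print('neck',onz('wrist',(316.3,191),.071,f))
p=np.load('pics/'+f+'.npz'); R=p['R']; v=np.r_[M,0]-p['p']; print('tool shift cm',R.T@v*100,'phi',np.arctan2(R[1,0],R[0,0]))
E
```

```text
[ 10   6  18  19 279]
[ 8  6 10  8 63]
[313.2078853  95.0609319] [317.73015873 255.38095238]
B [0.43734563 0.24760063] S [0.53669312 0.12448284] 0.15820213159931484 mid [0.48701938 0.18604173] yaw 0.678952568447168
neck [0.4872289  0.18823918 0.071     ]
tool shift cm [ 1.09014309 -0.6339249  28.50970698] phi 2.225959917693914
```

>>> {"method": "jog_arm", "body": {"moves": [[[1.1,-0.6,0],-0.024,40],[[0,0,4],0,40],[[0,0,4],0,40],[[0,0,4],0,40],[[0,0,4],0,40],[[0,0,4],0,40],[[0,0,2.5],0,40],[[0,0,1.5],0,40],[[0,0,0.9],0,40],[[0,0,0],0,40]]}}

```text
time_s: 8.7
tool_pos: [0.4872, 0.1852, 0.0361]
orientation: [[-0.625, 0.78, -0.001], [0.78, 0.625, -0.0], [0.0, -0.0, -1.0]]
force: [1.1, 0.4, 0.5]
finger_gap: 0.0721
```

>>> {"method": "jog_arm", "body": {"moves": [[[0,0,0],0,110],[[0,0,0],0,150],[[0,0,0],0,150],[[0,0,0],0,150],[[0,0,0],0,150],[[0,0,0],0,150]]}}

```text
time_s: 9.3
tool_pos: [0.4885, 0.1854, 0.038]
orientation: [[-0.626, 0.78, 0.002], [0.78, 0.626, -0.0], [-0.002, 0.002, -1.0]]
force: [-1.2, -1.4, 6.6]
finger_gap: 0.0451
```

>>> {"method": "jog_arm", "body": {"moves": [[[0,0,-1],0,150],[[0,0,-2],0,150],[[0,0,-3],0,150],[[0,0,-4],0,150],[[0,0,-4],0,150],[[0,0,-4],0,150],[[0,0,-3],0,150],[[0,0,-1],0,150],[[0,0,0],0,150],[[0,0,0],0,150]]}}

```text
time_s: 10.3
tool_pos: [0.4869, 0.1854, 0.2545]
orientation: [[-0.626, 0.78, -0.002], [0.78, 0.626, -0.0], [0.001, -0.002, -1.0]]
force: [-0.3, 0.1, -5.4]
finger_gap: 0.0451
```

```bash
python3 - <<'E'
from h import *
f='w4.png'; a=snap('wrist',f); s=env.observe(); print(s['finger_gap'],s['force'],s['tool_pos'],np.round(s['orientation'],4).tolist(),s['wrist_torque'])
E
```

```text
0.045712256066386424 [ 0.28224505 -0.12551483 -5.18408036] [0.48665503 0.18534163 0.25405585] [[-0.6257, 0.7801, -0.0031], [0.7801, 0.6257, -0.0004], [0.0016, -0.0027, -1.0]] [-0.06366291 -0.00736211 -0.01011125]
```

View pics/w4.png

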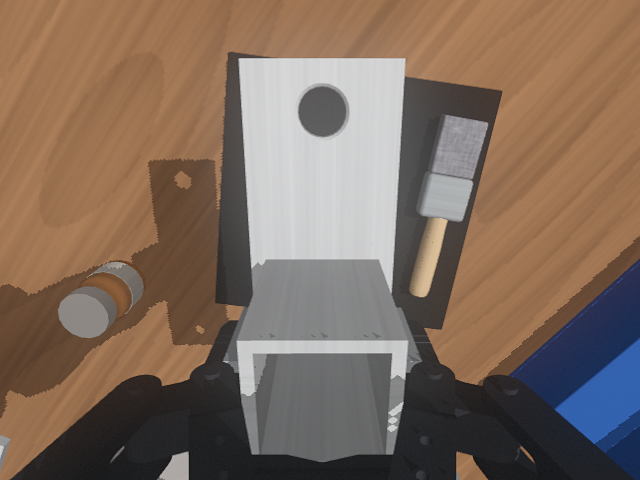

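The plate hangs level and square in the jaws. The big hole is at about (323,110), and the side edges are symmetric about column 322.

```bash
python3 - <<'E'
from h import *
f='w4.png'; a=cv2.imread('pics/'+f); g=cv2.cvtColor(a,cv2.COLOR_BGR2GRAY)
m=(g[75:145,290:356]<190).astype(np.uint8)
n,_,st,c=cv2.connectedComponentsWithStats(m); i=1+np.argmax(st[1:,4]); print(st[i],c[i]+[290,75])
z=np.load('pics/'+f+'.npz')
ctr=st[i][:2]+(st[i][2:4]-1)/2+[290,75]; print(ctr)
for dz in (.027,.026,.028):
    P=onz('wrist',ctr,z['p'][2]-dz,f); print(dz,z['R'].T@(P-z['p'])*1000)
for r in (65,150,240):
    x=np.where(g[r,200:430]>170)[0]; 
    e=[onz('wrist',(200+k,r),z['p'][2]-.027,f) for k in (x[0]-.5,x[-1]+.5)]; print(r,x[0]+200,x[-1]+200,[np.round(z['R'].T@(q-z['p'])*1000,1) for q in e])
E
```

```text
[   7    8   53   55 2271] [323.01629238 110.13430207]
[323. 110.]
0.027 [80.67960701  0.30473429 27.09305171]
0.026 [80.69522597  0.30248182 26.09307165]
0.028 [80.66398804  0.30698675 28.09303177]
65 239 404 [array([ 95.6, -29.2,  27.2]), array([95.7, 28.7, 27.1])]
150 244 399 [array([ 66.5, -29.2,  27.1]), array([66.6, 28.7, 27. ])]
240 250 394 [array([ 31.3, -28.9,  27.1]), array([31.4, 28.8, 27. ])]
```

>>> {"method": "jog_arm", "body": {"moves": [[[0,0,0],0.06,150],[[0,0,0],0.1,150],[[0,0,0],0.12,150],[[0,0,0],0.12,150],[[0,0,0],0.12,150],[[0,0,0],0.12,150],[[0,0,0],0.1,150],[[0,0,0],0.035,150],[[0,0,0],0,150]]}}

```text
time_s: 11.25
tool_pos: [0.4867, 0.1853, 0.2543]
orientation: [[0.099, 0.995, -0.003], [0.995, -0.099, -0.0], [-0.001, -0.003, -1.0]]
force: [0.1, 0.6, -5.2]
finger_gap: 0.0454
```

>>> {"method": "jog_arm", "body": {"moves": [[[-1.5,0.5,0],0,150],[[-3,1,0],0,150],[[-4,1.3,0],0,150],[[-4.5,1.5,0],0,150],[[-4.5,1.5,0],0,150],[[-4.5,1.5,0],0,150],[[-4.5,1.5,0],0,150],[[-4.5,1.5,0],0,150],[[-4.5,1.5,0],0,150],[[-3.5,1,0],0,150],[[-2.5,0.8,0],0,150],[[0,0,0],0,150]]}}

```text
time_s: 12.45
tool_pos: [0.5813, -0.2442, 0.2539]
orientation: [[0.101, 0.995, -0.002], [0.995, -0.101, 0.001], [0.0, -0.002, -1.0]]
force: [-1.4, 0.5, -5.5]
finger_gap: 0.0457
```

>>> {"method": "jog_arm", "body": {"moves": [[[0,0,0],0,150],[[0,0,0],0,150]]}}

```text
time_s: 12.65
tool_pos: [0.5815, -0.24, 0.2556]
orientation: [[0.098, 0.995, -0.001], [0.995, -0.098, 0.001], [0.001, -0.001, -1.0]]
force: [-0.4, 0.9, -5.6]
finger_gap: 0.0452
```

```bash
cat > st.py <<'E'
from h import *
s=env.observe(); R=np.array(s['orientation']); p=s['tool_pos']
mid=np.array([.5815,-.2408])-.0007*np.array([.0986,.995])
print('t',s['time_s'],'p',np.round(p,4),'phi-target',np.arctan2(R[1,0],R[0,0])-1.4723,'tilt',np.round(R[2,:2],4),'shift cm',np.round(R.T@(np.r_[mid,.155]-p)*100,2),'F',np.round(s['force'],1),'M',np.round(s['wrist_torque'],2),'gap',s['finger_gap'])
E
python3 st.py; python3 - <<'E'
from h import *
snap('wrist','w5.png'); a=snap('scene','scene3.png')
E
```

```text
t 12.65 p [ 0.5815 -0.24    0.2556] phi-target 0.0006894713508451833 tilt [ 0.0008 -0.0011] shift cm [-0.15  0.02 10.06] F [-0.4  0.9 -5.6] M [ 0.06 -0.01  0.02] gap 0.04515138038280921
```

View pics/w5.png

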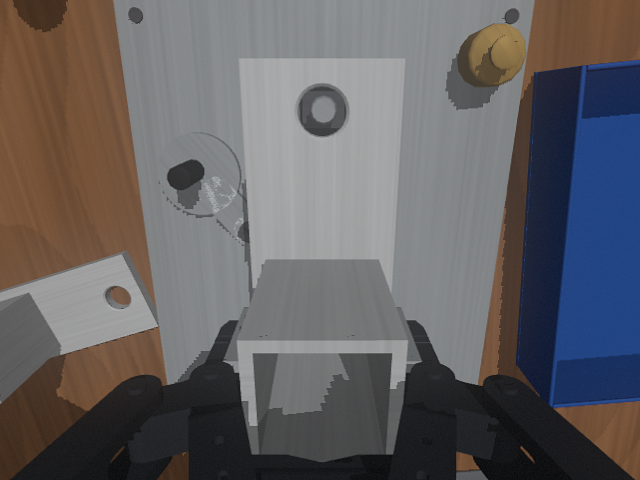

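The pin's top shows through the big hole at (323,109), close to concentric, and the cover is well clear on the left. I'll compute the offset.

```bash
python3 - <<'E'
from h import *
f='w5.png'; a=cv2.imread('pics/'+f); g=cv2.cvtColor(a,cv2.COLOR_BGR2GRAY); z=np.load('pics/'+f+'.npz')
c=g[78:142,290:356]
m=(c<190).astype(np.uint8); n,_,st,cc=cv2.connectedComponentsWithStats(m); i=1+np.argmax(st[1:,4]); H=st[i][:2]+(st[i][2:4]-1)/2+[290,78]
k=g[90:130,303:343]; m=(k>125).astype(np.uint8); n,_,st,cc=cv2.connectedComponentsWithStats(m); print(st[1:],cc[1:]+[303,90])
i=1+np.argmin([abs(q-[20,20]).sum() for q in cc[1:]]); Pn=st[i][:2]+(st[i][2:4]-1)/2+[303,90]
T=lambda uv,h: z['R'].T@(onz('wrist',uv,h,f)-z['p'])*1000
print(H,Pn,'hole',T(H,z['p'][2]-.027),'pin',T(Pn,.146))
E
```

```text
[[  0   0   1   1   1]
 [ 37   0   3   3   6]
 [  9   8  23  24 435]
 [ 37  36   3   4   7]
 [  0  38   2   2   3]] [[303.          90.        ]
 [341.33333333  90.66666667]
 [323.06666667 109.59310345]
 [341.42857143 128.        ]
 [303.33333333 128.66666667]]
[322.5 109.5] [323.  109.5] hole [ 8.07109106e+01 -7.20244339e-02  2.70619344e+01] pin [ 79.4622278    0.20353382 109.67320438]
```

>>> {"method": "jog_arm", "body": {"moves": [[[-0.13,0.02,0],0,150],[[0,0,1.5],0,150],[[0,0,2],0,150],[[0,0,2],0,150],[[0,0,1],0,150],[[0,0,0.4],0,150],[[0,0,0],0,150]]}}

```text
time_s: 13.45
tool_pos: [0.5818, -0.2421, 0.1874]
orientation: [[0.099, 0.995, -0.0], [0.995, -0.099, -0.0], [-0.0, -0.0, -1.0]]
force: [0.1, 0.2, -5.3]
finger_gap: 0.0454
```

>>> {"method": "jog_arm", "body": {"moves": [[[0,0,0.3],0,150],[[0,0,0.3],0,150],[[0,0,0.3],0,150],[[0,0,0],0,150]]}}

```text
time_s: 13.85
tool_pos: [0.5818, -0.242, 0.1781]
orientation: [[0.099, 0.995, -0.0], [0.995, -0.099, 0.0], [0.0, -0.0, -1.0]]
force: [0.4, 0.8, -6.3]
finger_gap: 0.0452
```

```bash
python3 st.py
```

```text
t 13.85 p [ 0.5818 -0.242   0.1781] phi-target -0.0004213606357188482 tilt [ 0.0005 -0.0001] shift cm [ 0.05 -0.05  2.31] F [ 0.4  0.8 -6.3] M [ 0.3  -0.04 -0.02] gap 0.045221572908285886
```

>>> {"method": "jog_arm", "body": {"moves": [[[0,0,0.3],0,150],[[0,0,0.3],0,150],[[0,0,0],0,150]]}}

```text
time_s: 14.15
tool_pos: [0.5817, -0.242, 0.1717]
orientation: [[0.099, 0.995, -0.0], [0.995, -0.099, 0.001], [0.001, -0.0, -1.0]]
force: [1.2, 3.7, -6.0]
finger_gap: 0.0453
```

>>> {"method": "jog_arm", "body": {"moves": [[[0,0,0.3],0,150],[[0,0,0.3],0,150],[[0,0,0.3],0,150],[[0,0,0],0,150]]}}

```text
time_s: 14.55
tool_pos: [0.5818, -0.242, 0.1626]
orientation: [[0.099, 0.995, -0.0], [0.995, -0.099, 0.001], [0.001, -0.0, -1.0]]
force: [0.3, 4.4, -7.3]
finger_gap: 0.0454
```

```bash
python3 st.py
```

```text
t 14.55 p [ 0.5818 -0.242   0.1626] phi-target -0.00036842762588573663 tilt [ 0.0006 -0.0004] shift cm [ 0.05 -0.04  0.76] F [ 0.3  4.4 -7.3] M [ 0.92 -0.19 -0.03] gap 0.04540409573274906
```

The pins have entered. A 4 N push along +y means I sit slightly too far to -y, so I ease 0.6 mm that way and keep lowering.

>>> {"method": "jog_arm", "body": {"moves": [[[0.06,0,0.2],0,150],[[0,0,0.2],0,150],[[0,0,0.2],0,150],[[0,0,0],0,150]]}}

```text
time_s: 14.95
tool_pos: [0.5819, -0.2419, 0.1569]
orientation: [[0.099, 0.995, -0.0], [0.995, -0.099, -0.0], [-0.0, -0.0, -1.0]]
force: [0.1, 1.8, -5.8]
finger_gap: 0.0454
```

>>> {"method": "jog_arm", "body": {"moves": [[[0,0,0.1],0,150],[[0,0,0.1],0,150],[[0,0,0],0,150]]}}

```text
time_s: 15.25
tool_pos: [0.5819, -0.2418, 0.1552]
orientation: [[0.099, 0.995, -0.0], [0.995, -0.099, -0.0], [-0.0, 0.0, -1.0]]
force: [-0.2, 1.4, -5.4]
finger_gap: 0.0455
```

```bash
python3 st.py
```

```text
t 15.25 p [ 0.5819 -0.2418  0.1552] phi-target -0.0005231582205267316 tilt [-0.0003  0.    ] shift cm [ 0.03 -0.05  0.02] F [-0.2  1.4 -5.4] M [ 0.27  0.04 -0.01] gap 0.045517157353806424
```

>>> {"method": "jog_arm", "body": {"moves": [[[0,0,0.1],0,150],[[0,0,0],0,150]]}}

```text
time_s: 15.45
tool_pos: [0.5819, -0.2418, 0.1551]
orientation: [[0.099, 0.995, 0.0], [0.995, -0.099, -0.001], [-0.001, 0.0, -1.0]]
force: [-3.2, 3.4, 3.1]
finger_gap: 0.0455
```

>>> {"method": "jog_arm", "body": {"moves": [[[0,0,0.1],0,150],[[0,0,0],0,150]]}}

```text
time_s: 15.65
tool_pos: [0.5819, -0.2418, 0.155]
orientation: [[0.099, 0.995, 0.001], [0.995, -0.099, -0.001], [-0.001, 0.001, -1.0]]
force: [-7.1, 4.7, 8.8]
finger_gap: 0.0455
```

>>> {"method": "jog_arm", "body": {"moves": [[[0,0,0.05],0,150],[[0,0,0],0,150]]}}

```text
time_s: 15.85
tool_pos: [0.5819, -0.2418, 0.155]
orientation: [[0.099, 0.995, 0.001], [0.995, -0.099, -0.001], [-0.001, 0.001, -1.0]]
force: [-7.3, 6.7, 11.2]
finger_gap: 0.0451
```

Contact with the deck at TCP z 0.155, exactly as expected. I release and withdraw.

>>> {"method": "jog_arm", "body": {"moves": [[[0,0,-0.15],0,140],[[0,0,0],0,125],[[0,0,0],0,110],[[0,0,0],0,90],[[0,0,0],0,80],[[0,0,0],0,80],[[0,0,0],0,80]]}}

```text
time_s: 16.55
tool_pos: [0.582, -0.2418, 0.1543]
orientation: [[0.099, 0.995, 0.0], [0.995, -0.099, -0.0], [-0.0, 0.0, -1.0]]
force: [-0.6, -0.2, -0.6]
finger_gap: 0.0584
```

>>> {"method": "jog_arm", "body": {"moves": [[[0,0,-0.5],0,80],[[0,0,-1],0,80],[[0,0,-2],0,80],[[0,0,-3],0,80],[[0,0,-4],0,80],[[0,0,-4],0,80],[[0,0,-3],0,80],[[0,0,0],0,80],[[0,0,0],0,80]]}}

```text
time_s: 17.45
tool_pos: [0.5823, -0.2419, 0.3306]
orientation: [[0.099, 0.995, 0.002], [0.995, -0.099, -0.001], [-0.001, 0.002, -1.0]]
force: [0.1, 0.4, 0.0]
finger_gap: 0.0587
```

```bash
python3 st.py; python3 - <<'E'
from h import *
a=snap('wrist','w6.png'); b=snap('scene','scene4.png')
o=np.zeros((480,800,3),np.uint8); o[:,:640]=a; o[:240,640:]=cv2.resize(b[240:390,140:240],(160,240)); o[240:,640:]=cv2.resize(b[220:370,300:400],(160,240)); cv2.imwrite('pics/w6v.png',o)
E
```

```text
t 17.45 p [ 0.5823 -0.2419  0.3306] phi-target -0.0005267465156615359 tilt [-0.0012  0.002 ] shift cm [ 0.06 -0.12 17.56] F [0.1 0.4 0. ] M [0.04 0.06 0.05] gap 0.05867952886284254
```

View pics/w6v.png

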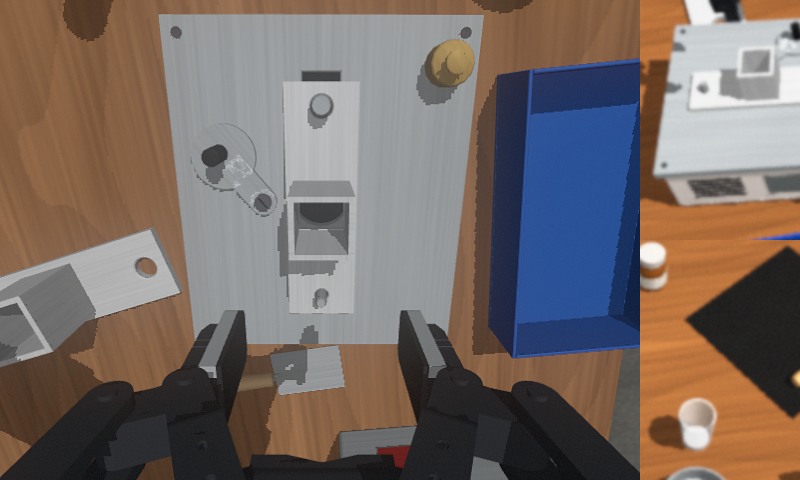

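The plate sits flush, with the thick pin through the big hole at (321,105) and the thin pin through at (321,297). The cover stands aside with its knob at (214,155), and the weight, jar, beaker and brush are undisturbed. One numeric check, then I hand in.

```bash
python3 - <<'E'
from h import *
f='w6.png'
g=lambda uv,z: onz('wrist',uv,z,f)[:2]
c=[g(u,.128) for u in [(283,82),(360,82),(354,313),(290,313)]]
m=np.mean(c,0); v=c[0]+c[1]-c[2]-c[3]; print('plate',m,'yaw',np.arctan2(-v[0],v[1]),'len',np.linalg.norm(v)/2,'w',np.linalg.norm(c[0]-c[1]),np.linalg.norm(c[2]-c[3]),'offset from seat',m-[.582,-.2375])
k=g((214,155),.1555)-g((262.5,202),.13); print('cover',np.arctan2(k[1],k[0])+.0985)
env.sign_off()
E
```

```text
plate [ 0.58208932 -0.24190335] yaw -0.09639899604465905 len 0.19506393461158195 w 0.057917155119402076 0.05791141208231119 offset from seat [ 8.93234978e-05 -4.40334611e-03]
cover 2.201123284732617
the job is handed in; nothing more can be done
```

The feed plate is seated on both pins, large hole on the thick one, and the cover is swung well aside. The job was handed in at about 17.6 s of the 72 s allowed, and `env.sign_off()` reports no verdict.

**What I did:**
- **Cover:** I gripped the knob and swung it along its arc to about 2.2 rad.
- **Plate:** I picked the small aluminium plate off the mat by its neck and lined its big hole up with the thick pin in the wrist view. I lowered it in small steps and eased 0.6 mm along y when the pins pushed back with about 4 N. It met the deck at the expected height, with contact force up to about 11 N, and I then let go.

**Last checks:**

| Check | Measured | Required |
|---|---|---|
| Plate offset from seat | about 4.4 mm (pins shifted about -4 mm along y) | below 16 mm |
| Plate in line with mill | within 0.003 rad | within 0.04 rad |
| Plate level | equal width (57.9 mm) at both ends | within 0.025 rad |
| Cover angle | 2.20 rad from the image, 2.26 rad from the arm | 1.75 rad or more |
| Wrist force after withdrawing | about 0.4 N, tool well above the plate | robot touching nothing |

- **Disagreement:** the two cover angles differ by 0.06 rad; both are well above the limit.
- **Not measured directly:** flushness and level come from the contact height and image widths. I checked the weight, jar, beaker and part of the brush by eye in the last picture. The sieve and sieve pan were not in that picture, and I did not check the spatula against its start position.

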